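# Clip the amber plate, record it, unclip it

## Robot

A 6-joint arm with a two-finger parallel gripper is mounted at the origin on the work surface. World frame = base frame: x ahead of the robot, y to its left, z up, the work surface at z = 0. Lengths are in mm, angles in rad, forces in N, time in s.
With the tool pointing down it reaches from about 425 to 950 mm from the base axis. Payload 3.5 kg.
Tool frame: the origin (TCP) lies at the very end of the fingers, on their centre line; the grasp point (between the pads) lies 19 mm behind it; z points along the fingers, y is the direction in which the jaws open and shut (so a half turn about z gives the same grasp; the last joint's range is limited). The gripper opens to 85 mm and grips with 20 to 120 N. Pads are 22 mm wide; open, the fingers measure 114 mm over their backs; the gripper's body (76 mm by 85 mm) begins 54 mm behind the grasp point. The pads swing forward as they close: fully open they stand 13 mm farther back than shut.
Start: joints at [1.03, 0.286, 1.577, -0, 1.279, -0.15], TCP at [257.09, 624.108, 231.325] pointing down, gripper open.
Joint ranges: [-2.77, 2.77], [-0.9, 2.22], [0.21, 2.48], [-1.53, 4.67], [0.24, 2.81], [-2.84, 2.84]. Speed limits (rad/s): [2.79, 2.79, 3.14, 3.14, 3.14, 3.14].

## Interface

Orientations are given as a unit quaternion [x, y, z, w].
In Python, from cell import r gives the robot as it stands. The module is installed in compiled form; this text tells all that it offers.
- The arm moves only by the tool send_rows, never from a script. Its argument "series" is a list that holds one entry, the list of rows, each a list of 7 numbers: the opening, from 0 (shut) to 1 (fully open), then the shift along the tool's x, y, z in m, then the turn, a rotation vector about the tool's x, y, z in degrees. In form: [[[gripper, dx, dy, dz, rx, ry, rz], ...]]. A call has 1 to 12 rows; each row shifts and turns the commanded pose from where the row before left it, along the tool's axes as they then stand; what a row does not reach is not made up. A row lasts 1/8 s, in which the tool goes at most 62.5 mm and 10.7 degrees, less where a joint would pass 70% of its speed; a pose out of reach is approached as far as the arm can. A call with a gripper value outside its range is refused whole. The fingers move at their own pace and stop on an object; "newtons" is the grip in N (left out, the last holds). Time passes only in rows, so rows that do not move let the fingers close. It gives the time, the measured TCP pose, the force and the opening at its end, in the units of the state.
- r.get_state(): the state, without advancing time (a new reading comes with each control period).
- r.get_image(name): name is "scene" or "top" or "wrist"; returns (picture, depth): 420x560x3 uint8, red, green, blue; 420x560 float32, mm along the optical axis (not along the pixel's ray), 0 where there is no reading.
- r.camera_model(name): a dict with "fx", "fy", "cx", "cy" (pixels), "T" (4x4, takes a point from camera to world coordinates). Camera axes: x right, y down, z forward; pixel columns grow to the right and rows downward; lengths in mm; the calibration is good to about 2 mm. A picture is of the moment at which its call begins: read the wrist's pose just before it. camera_model takes no time and is no camera call; for the wrist camera it gives the pose at the moment of the call.
- r.job_done(): hands the job in, once; it reports no verdict.
Trained networks look in the newest picture that a camera, given by its name, has taken for a name from the list of things; names that differ only in an ending like _2 or _b are one class to them, and where a whole thing is asked for, a point or a joint stands for the part that bears it (a point fixed in the world has none). Each returns a list of dicts, best first, with "confidence" (0 to 1); they miss things now and then, are a little off and sometimes report something else, mostly with a low value. They report only what shows in the picture. A call takes as long as a camera call.
- r.outline_of(camera, query): "mask" (420x560 bool, what is visible of it) and "uv" ([column, row] in pixels, amid what is visible of it).
The state is a dict: "clock": time; "joint_positions": joint angles; "joint_velocities": joint speeds; "joint_efforts": joint torques, N m; "ee_pos": TCP position; "tool_rot": TCP orientation; "ft_force": force on the tool from outside, world axes, zero at the start; "moment": the same for the moment, N m; "width": finger opening in mm.
Only numpy, scipy, OpenCV 4.12 (cv2) and the standard library are available. Lean on these libraries where they do the work, as an engineer would, in place of code of your own. Each camera call takes 0.05 s, during which the arm holds its last target.

## Task

Hold the amber glass plate down for its picture: swing the spring clip of its bay around until the rubber tip rests on the plate's white edge band, never over the amber specimen, and with it clamped press the red record button fully down. Then swing the clip well clear of the plate again, back towards where it was parked. Leave both plates lying in place in their bays, the other plate unclipped and everything else undisturbed.

Things in the scene. Friction and masses are not known exactly. Their poses are not given: they have to be found in the camera images.
- imager: flatbed plate imager, fixed grey slab 300 mm (its x) by 420 mm (its y) by 40 mm high; origin under the middle between its two bays; x away from the robot, y to the left. In each bay (left at +y, right at -y, centres 66 mm off the middle) a glass plate lies flat over a black window, its inner long edge at a 5 mm high black rail and its robot-side edge at a short rail. One spring clip stands outside each bay
- amber_plate_mid (a point): centre (half-way up) of the loose glass plate with the AMBER middle: 120 mm (its x) by 90 mm (its y) by 8 mm thick, 0.2 kg, lying flat in one of the two bays (which one varies), on the 40 mm high slab. Along each long edge (y = +-20 to +-45 mm) runs a 25 mm wide white band; the coloured specimen lies between the bands
- green_plate_mid (a point): centre of the like plate with the GREEN middle, in the other bay
- clip_left (a joint): swing angle of the left spring clip (rad) about its vertical pivot screw: 0 = parked, fully swung outwards; grows as the clip swings inwards over its own bay; hard stop 1.35. The tip reaches the outer edge of a seated plate at about 0.9 and would be 12 mm in from that edge at about 1.0. Stiff hinge (0.1 N m, about 1.6 N at the knob): it stays where it is left. Starts between 0 and 0.35
- clip_left_pivot (a point): pivot screw axis of the left clip, at the underside of its bar, 54 mm above the bench; the pivot stands at the imager's robot-side left (+y) corner. Seen from above the clip swings inwards clockwise
- clip_left_knob (a point): centre of the left clip's upright round orange knob, 18 mm across and 40 mm tall (its top is 20 mm above this point), fixed on the rigid steel bar, 62 mm from the pivot. The bar is 16 mm wide and 4 mm thick, 24 to 20 mm below this point, and clears the plates. This point is 78 mm above the bench
- clip_left_tip (a point): middle of the black rubber tip (18 mm thick roll) of the left clip's spring leaf, 120 mm from the pivot on the straight line pivot - knob - tip. Off the plate its underside hangs 3 mm lower than a plate's top face; swung inwards it rides up over the plate's edge by itself and presses down with about 2 N. The leaf flexes upwards only
- clip_right (a joint): swing angle of the right spring clip (rad) about its vertical pivot screw: 0 = parked, fully swung outwards; grows as the clip swings inwards over its own bay; hard stop 1.35. The tip reaches the outer edge of a seated plate at about 0.9 and would be 12 mm in from that edge at about 1.0. Stiff hinge (0.1 N m, about 1.6 N at the knob): it stays where it is left. Starts between 0 and 0.35
- clip_right_pivot (a point): pivot screw axis of the right clip, at the underside of its bar, 54 mm above the bench; the pivot stands at the imager's robot-side right (-y) corner. Seen from above the clip swings inwards anticlockwise
- clip_right_knob (a point): centre of the right clip's upright round orange knob, 18 mm across and 40 mm tall (its top is 20 mm above this point), fixed on the rigid steel bar, 62 mm from the pivot. The bar is 16 mm wide and 4 mm thick, 24 to 20 mm below this point, and clears the plates. This point is 78 mm above the bench
- clip_right_tip (a point): middle of the black rubber tip (18 mm thick roll) of the right clip's spring leaf, 120 mm from the pivot on the straight line pivot - knob - tip. Off the plate its underside hangs 3 mm lower than a plate's top face; swung inwards it rides up over the plate's edge by itself and presses down with about 2 N. The leaf flexes upwards only
- record (a joint): travel of the red record button (m): 0 = up, 0.006 = fully down; it springs back; about 5 N presses it fully down
- record_top (a point): centre of the top face of the red round record button (36 mm across, pressed downwards) on a fixed white console 120 x 85 x 50 mm, which stands to the left or to the right of the imager; the button is the highest thing on it
- supply: fixed black power supply 130 x 85 x 60 mm on the other side of the imager; origin under its centre
- dish: bystander: white closed culture dish 58 mm across, 16 mm high, on a far corner of the imager; origin under its centre
- weight: bystander: brass weight 40 mm across, 47 mm high, on the other far corner of the imager; origin under its centre
- reagent: bystander: amber bottle 68 mm across, 150 mm high; origin under its centre
- beaker: bystander: glass beaker 80 mm across, 100 mm high; origin under its centre
- pot: bystander: white jar with blue cap, 60 mm across, 70 mm high; origin under its centre
- spatula: bystander: spatula 180 mm long lying near the robot's right side

How it is judged (in metres and radians):
On the way, in this order (a step that is already met when the one before it is completed fails the run):
1. the clip's tip rests on the white edge band of the amber plate (((x of clip_left_tip in the frame of amber_plate_mid between -0.055 and 0.055 m and z of clip_left_tip in the frame of amber_plate_mid below 0.0165 m and (y of clip_left_tip in the frame of amber_plate_mid between 0.02 and 0.042 m or y of clip_left_tip in the frame of amber_plate_mid between -0.042 and -0.02 m)) or (x of clip_right_tip in the frame of amber_plate_mid between -0.055 and 0.055 m and z of clip_right_tip in the frame of amber_plate_mid below 0.0165 m and (y of clip_right_tip in the frame of amber_plate_mid between 0.02 and 0.042 m or y of clip_right_tip in the frame of amber_plate_mid between -0.042 and -0.02 m)))), for 0.2 s.
2. the record button is fully down (at least 4.5 mm) while the tip rests on the white band (((x of clip_left_tip in the frame of amber_plate_mid between -0.055 and 0.055 m and z of clip_left_tip in the frame of amber_plate_mid below 0.0165 m and (y of clip_left_tip in the frame of amber_plate_mid between 0.02 and 0.042 m or y of clip_left_tip in the frame of amber_plate_mid between -0.042 and -0.02 m)) or (x of clip_right_tip in the frame of amber_plate_mid between -0.055 and 0.055 m and z of clip_right_tip in the frame of amber_plate_mid below 0.0165 m and (y of clip_right_tip in the frame of amber_plate_mid between 0.02 and 0.042 m or y of clip_right_tip in the frame of amber_plate_mid between -0.042 and -0.02 m))) and value of joint record above 0.0045 m), for 0.04 s.
3. the clip is swung clear: both tips more than 75 mm from the amber plate's centre (horizontal distance between each of clip_left_tip, clip_right_tip and amber_plate_mid above 0.075 m), for 0.2 s.
At the end, for the whole second after the job is handed in: Both clips' tips are more than 75 mm (seen from above) from the centres of both plates and at rest, the record button is up again, both plates lie flat within 10 mm of where they were (all of step 3 and horizontal distance between each of clip_left_tip, clip_right_tip and green_plate_mid above 0.075 m and distance of each of amber_plate_mid, green_plate_mid from where it was at the start of the episode below 0.01 m and angle between each of amber_plate_mid, green_plate_mid's own z axis and vertical below 0.05 rad and value of joint record below 0.002 m and velocity of joint clip_left between -0.1 and 0.1 rad/s and velocity of joint clip_right between -0.1 and 0.1 rad/s); the robot touches nothing.
It fails at once if a clip's tip goes over the amber specimen (its middle more than 30 mm in from the plate's long edge) ((x of clip_left_tip in the frame of amber_plate_mid between -0.06 and 0.06 m and y of clip_left_tip in the frame of amber_plate_mid between -0.015 and 0.015 m) or (x of clip_right_tip in the frame of amber_plate_mid between -0.06 and 0.06 m and y of clip_right_tip in the frame of amber_plate_mid between -0.015 and 0.015 m)).
It fails at once if a clip's tip is swung onto the green plate (horizontal distance between any of clip_left_tip, clip_right_tip and green_plate_mid below 0.043 m).
It fails at once if a bystander is moved by more than 30 mm (distance of any of dish, weight, reagent, beaker, pot, spatula from where it was at the start of the episode above 0.03 m).
It also fails if it takes over 64 s, if anything falls off the work surface, if the arm or the gripper's body presses on something with over 40 N, if the wrist force passes 120 N, or if a joint passes its speed limit or range.

## Working session

There is one attempt and no reset: what is moved stays moved. The work goes in short steps, Python scripts to look and compute and a tool call to move; the robot and the scene stay as the last step left them, time stands still between calls to the robot, and variables do not carry over. Pictures are saved under pics/ and viewed, and the job is handed in when it is done.

Besides the shell and the picture viewer there is one more tool, called after "Call:" as name([rows], argument=value, ...), one row to a line, values as JSON. send_rows: Moves the arm, as the interface text tells. Its arguments: {"type":"object","properties":{"series":{"type":"array"},"newtons":{"type":"number"}},"required":["series"]}

```bash
mkdir -p pics; python3 - <<'E'
from cell import r
import cv2
s=r.get_state();print(s)
for n in("scene","top"):
    im,d=r.get_image(n);cv2.imwrite(f"pics/{n}0.png",im[:,:,::-1]);m=r.camera_model(n);print(n,m)
E
```

```text
{'clock': 0.0, 'joint_positions': array([ 1.02998319e+00,  2.87185026e-01,  1.57817601e+00,  3.27004372e-05,
        1.27858460e+00, -1.49986345e-01]), 'joint_velocities': array([-3.97970875e-05,  3.09403562e-04, -4.51222422e-04,  5.84415630e-04,
       -2.42017131e-03,  1.99702803e-03]), 'joint_efforts': array([ 4.85551482e-04, -4.05963993e+01, -2.92636675e+01, -2.47390682e-05,
        5.70543401e-03, -5.56967763e-06]), 'ee_pos': array([256.76074258, 623.55395112, 229.93479935]), 'tool_rot': array([ 1.94176582e-01,  9.80965887e-01, -1.10170516e-03, -4.13053891e-04]), 'ft_force': array([ 0.04313823, -0.3967665 , -0.56418524]), 'moment': array([-0.00429161, -0.035122  , -0.01792704]), 'width': 85.25673324244373}
scene {'fx': 452.1245489805498, 'fy': 452.1245489805498, 'cx': 276.8374159450179, 'cy': 204.69579591737804, 'T': array([[ 7.67250855e-02,  7.99563236e-01, -5.95660887e-01,
         1.18700786e+03],
       [ 9.97010443e-01, -5.60521088e-02,  5.31821153e-02,
         3.96803817e+01],
       [ 9.13441536e-03, -5.97960527e-01, -8.01473499e-01,
         9.88461368e+02],
       [ 0.00000000e+00,  0.00000000e+00,  0.00000000e+00,
         1.00000000e+00]])}
top {'fx': 388.5648770896105, 'fy': 388.5648770896105, 'cx': 284.28895880147496, 'cy': 215.04585023301527, 'T': array([[ 8.10682757e-03, -9.85956892e-01,  1.66803137e-01,
         3.33187928e+02],
       [-9.99966157e-01, -7.75946730e-03,  2.73407897e-03,
         9.51389011e+01],
       [-1.40138052e-03, -1.66819657e-01, -9.85986429e-01,
         1.18102661e+03],
       [ 0.00000000e+00,  0.00000000e+00,  0.00000000e+00,
         1.00000000e+00]])}
```

View pics/scene0.png

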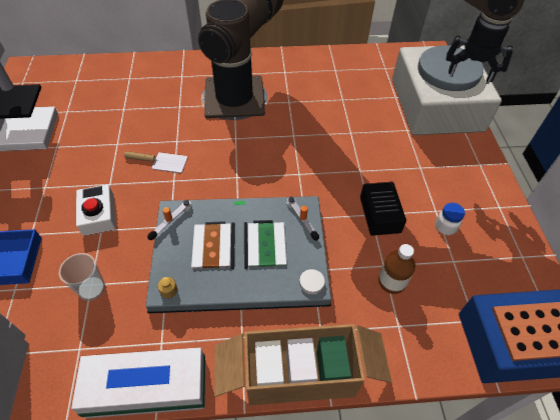

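View pics/top0.png

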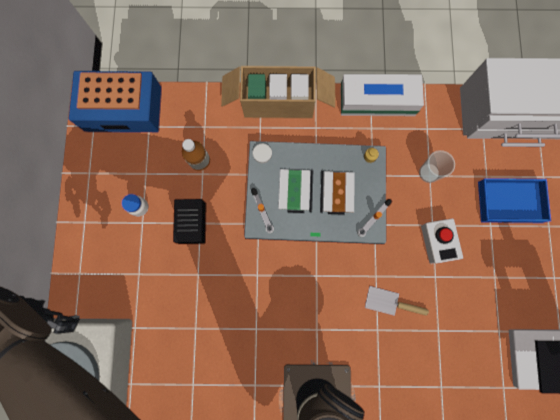

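Both views show the amber plate in the right bay (top ~338,192), with the right clip at (375,217): pivot near (362,232), tip near (388,203). The record button is at (445,235).

```bash
cat > h.py <<'E'
from cell import r
import numpy as np
def ray(m,uv,z):
    T=m["T"];d=T[:3,:3]@np.array([(uv[0]-m["cx"])/m["fx"],(uv[1]-m["cy"])/m["fy"],1]);o=T[:3,3]
    return o+d*(z-o[2])/d[2]
def depthpt(m,mask,dep):
    v,u=np.nonzero(mask&(dep>0));z=dep[v,u]
    P=np.stack([(u-m["cx"])/m["fx"]*z,(v-m["cy"])/m["fy"]*z,z,np.ones(len(z))])
    return (m["T"]@P)[:3].T
E
python3 - <<'E'
from h import *
Z={"imager":40,"amber_plate_mid":48,"green_plate_mid":48,"clip_right_knob":98,"clip_right_tip":58,"clip_right_pivot":58,"clip_left_knob":98,"record_top":56,"record":56,"supply":60,"dish":56,"weight":87,"spatula":5,"beaker":100}
for c in("top","scene"):
    im,dep=r.get_image(c);m=r.camera_model(c)
    for q,z in Z.items():
        for o in r.outline_of(c,q)[:2]:
            P=depthpt(m,o["mask"],dep)
            if len(P)==0: continue
            print(c,q,round(o["confidence"],2),np.round(o["uv"]),"ray",ray(m,o["uv"],z).round(),"n",len(P),"med",np.median(P,0).round(),"zmax",np.percentile(P[:,2],97).round(),"ext",np.percentile(P,2,axis=0).round()[:2],np.percentile(P,98,axis=0).round()[:2])
E
```

```text
top imager 0.57 [317. 198.] ray [580.  -0.  40.] n 10342 med [575.   1.  40.] zmax 58.0 ext [ 453. -198.] [743. 204.]
top imager 0.44 [263. 210.] ray [540. 162.  40.] n 273 med [532. 163.  59.] zmax 99.0 ext [475. 134.] [600. 194.]
top amber_plate_mid 0.78 [339. 194.] ray [590. -64.  48.] n 1221 med [598. -62.  48.] zmax 52.0 ext [ 538. -107.] [655. -20.]
top green_plate_mid 0.61 [257. 195.] ray [586. 181.  48.] n 67 med [584. 185.  58.] zmax 66.0 ext [560. 173.] [602. 196.]
top green_plate_mid 0.55 [292. 191.] ray [597.  75.  48.] n 1174 med [601.  70.  48.] zmax 52.0 ext [543.  28.] [660. 112.]
top clip_right_knob 0.66 [372. 219.] ray [ 506. -150.   98.] n 257 med [ 513. -161.   60.] zmax 98.0 ext [ 468. -212.] [ 570. -121.]
top clip_right_tip 0.37 [445. 236.] ray [ 465. -368.   58.] n 133 med [ 467. -366.   71.] zmax 75.0 ext [ 452. -383.] [ 484. -350.]
top clip_right_tip 0.22 [292. 189.] ray [602.  75.  58.] n 1181 med [601.  70.  48.] zmax 52.0 ext [544.  28.] [660. 112.]
top clip_right_pivot 0.75 [377. 217.] ray [ 520. -173.   58.] n 268 med [ 513. -162.   59.] zmax 98.0 ext [ 
[... 3209 characters left out ...]
56.] n 465 med [717. 162.  56.] zmax 59.0 ext [690. 137.] [741. 187.]
scene dish 0.37 [ 90. 204.] ray [ 460. -376.   56.] n 148 med [ 471. -368.   72.] zmax 76.0 ext [ 453. -384.] [ 486. -353.]
scene weight 0.7 [168. 287.] ray [ 724. -155.   87.] n 348 med [ 716. -160.   71.] zmax 87.0 ext [ 690. -185.] [ 728. -145.]
scene spatula 0.71 [163. 158.] ray [ 260. -215.    5.] n 652 med [ 270. -215.    5.] zmax 21.0 ext [ 246. -320.] [ 309. -156.]
scene spatula 0.49 [167. 216.] ray [ 473. -190.    5.] n 371 med [ 527. -173.   60.] zmax 99.0 ext [ 473. -218.] [ 573. -126.]
scene beaker 0.58 [ 83. 278.] ray [ 695. -338.  100.] n 1530 med [ 669. -357.   66.] zmax 102.0 ext [ 635. -391.] [ 708. -319.]
```

```bash
python3 - <<'E'
from h import *
import cv2
for c in("top","scene"):
    im,dep=r.get_image(c);m=r.camera_model(c)
    P=depthpt(m,np.ones(dep.shape,bool),dep)
    v,u=np.nonzero(dep>0);col=im[v,u].astype(int)
    K=P[(P[:,2]>90)&(P[:,2]<104)&(abs(P[:,0]-520)<80)&(abs(P[:,1]+160)<60)];print(c,"knobR",K.mean(0).round(1),len(K),np.ptp(K,axis=0))
    K=P[(P[:,2]>90)&(P[:,2]<104)&(abs(P[:,0]-530)<80)&(abs(P[:,1]-160)<60)];print(c,"knobL",K.mean(0).round(1),len(K))
    # dark tip
    for sgn in(-1,1):
        s=(col.max(1)<70)&(P[:,2]>46)&(P[:,2]<75)&(abs(P[:,0]-565)<60)&(abs(P[:,1]-sgn*195)<45)
        K=P[s];print(c,"dark",sgn,K.mean(0).round(1),len(K),K.min(0),K.max(0))
    s=(P[:,2]>68)&(P[:,2]<80)&(abs(P[:,0]-468)<40)&(abs(P[:,1]+368)<40);K=P[s];print(c,"button",K.mean(0).round(1),len(K),K.min(0),K.max(0))
    for name,y0 in(("amber",-65),("green",69)):
        s=(P[:,2]>45.5)&(P[:,2]<51)&(abs(P[:,0]-600)<75)&(abs(P[:,1]-y0)<58)&(np.sqrt(((col-col.mean(1,keepdims=True))**2).sum(1))+col.max(1)>90)
        rc=cv2.minAreaRect(P[s][:,:2].astype(np.float32));print(c,name,rc,s.sum())
    big=cv2.resize(im[150:260,230:400] if c=="top" else im[180:310,140:340],None,fx=4 ,fy=4,interpolation=cv2.INTER_CUBIC);cv2.imwrite(f"pics/{c}z.png",big[:,:,::-1])
E
```

```text
top knobR [ 520.1 -168.2   97.6] 32 [14.91291286 14.39342565  8.63916125]
top knobL [539.2 166.1  97.8] 31
top dark -1 [ 563.9 -205.4   61.2] 28 [ 555.3221411  -212.4668792    56.12189412] [ 573.7253659  -197.08195041   67.9706903 ]
top dark 1 [593.3 188.9  61.2] 37 [584.43738309 179.62057119  54.72627149] [603.84218143 197.77947221  66.88545873]
top button [ 467.3 -366.1   71.9] 119 [ 451.72879191 -384.51436134   68.02677836] [ 484.11445931 -348.66263836   77.0747613 ]
top amber ((602.0806884765625, -67.96528625488281), (145.67982482910156, 102.76299285888672), 1.5820503234863281) 946
top green ((601.2791748046875, 64.87470245361328), (99.94601440429688, 139.74302673339844), 87.46906280517578) 932
scene knobR [ 522.3 -172.4   97.1] 47 [18.61137942 17.65616728 11.24797157]
scene knobL [541.3 162.1  97. ] 42
scene dark -1 [ 568.  -209.    60.1] 56 [ 558.01822082 -218.9459629    50.01224594] [ 576.86897977 -199.66685912   66.59921181]
scene dark 1 [595.6 185.1  59.9] 62 [583.12418181 175.03892903  51.66857543] [604.68338968 194.40154341  65.01555021]
scene button [ 469.6 -369.4   72.7] 137 [ 450.46377634 -386.08763474   68.14655624] [ 486.98818646 -351.97455124   77.58466637]
scene amber ((596.185791015625, -67.16888427734375), (92.27197265625, 123.2495346069336), 89.55821990966797) 1376
scene green ((597.3145751953125, 63.13438415527344), (98.03140258789062, 131.0684051513672), 88.87767028808594) 1393
```

View pics/topz.png

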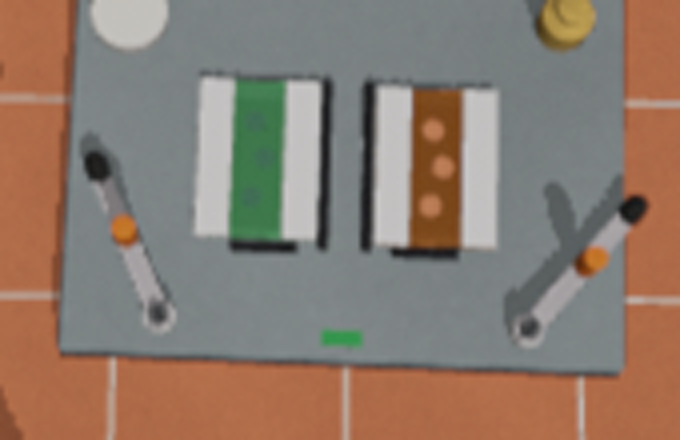

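```bash
cat > plan.py <<'E'
# plan.py: x y z yaw(deg of tool y) start, then waypoints x,y,z,yaw,n,grip ; commanded pose chained with rounded rows
import numpy as np,sys,json
def plan(start,wps):
    p=np.array(start[:3],float);a=start[3];rows=[]
    for x,y,z,yaw,n,g in wps:
        P0=p.copy();a0=a
        for i in range(1,n+1):
            t=P0+(np.array([x,y,z])-P0)*i/n; ta=a0+(yaw-a0)*i/n
            ty=np.array([np.cos(np.radians(a)),np.sin(np.radians(a)),0]);tz=np.array([0,0,-1.]);tx=np.cross(ty,tz)
            d=t-p; loc=np.round([d@tx/1e3,d@ty/1e3,d@tz/1e3],4); rz=round(-(ta-a),1)
            rows.append([g]+[float(v) for v in loc]+[0,0,rz])
            p=p+1e3*(loc[0]*tx+loc[1]*ty+loc[2]*tz);a=a-rz
    print("end",p.round(2),round(a,2))
    for i in range(0,len(rows),12):print(json.dumps([rows[i:i+12]]))
E
python3 - <<'E'
from plan import *
# start yaw
print(np.degrees(np.arctan2(.981**2-.194**2,2*.194*.981)))
plan((257.1,624.1,231.3,67.6),[(500,380,230,67.6,7,.6),(600,100,220,60,6,.6),(521,-170,200,50.2,6,.6)])
E
```

```text
67.6273414049457
end [ 521.02 -170.04  200.  ] 50.2
[[[0.6, -0.0454, -0.019, 0.0002, 0, 0, -0.0], [0.6, -0.0453, -0.019, 0.0002, 0, 0, -0.0], [0.6, -0.0454, -0.0191, 0.0002, 0, 0, -0.0], [0.6, -0.0454, -0.019, 0.0001, 0, 0, -0.0], [0.6, -0.0454, -0.019, 0.0002, 0, 0, -0.0], [0.6, -0.0453, -0.019, 0.0002, 0, 0, -0.0], [0.6, -0.0454, -0.019, 0.0002, 0, 0, -0.0], [0.6, -0.0332, -0.0368, 0.0017, 0, 0, 1.3], [0.6, -0.034, -0.036, 0.0016, 0, 0, 1.2], [0.6, -0.0348, -0.0353, 0.0017, 0, 0, 1.3], [0.6, -0.0355, -0.0346, 0.0017, 0, 0, 1.3], [0.6, -0.0364, -0.0337, 0.0016, 0, 0, 1.2]]]
[[[0.6, -0.037, -0.0329, 0.0017, 0, 0, 1.3], [0.6, -0.0111, -0.0456, 0.0033, 0, 0, 1.6], [0.6, -0.0124, -0.0452, 0.0034, 0, 0, 1.7], [0.6, -0.0137, -0.0448, 0.0033, 0, 0, 1.6], [0.6, -0.0149, -0.0445, 0.0033, 0, 0, 1.6], [0.6, -0.0162, -0.044, 0.0034, 0, 0, 1.7], [0.6, -0.0175, -0.0435, 0.0033, 0, 0, 1.6]]]
```

Call:
send_rows([
  [[0.6, -0.0454, -0.019, 0, 0, 0, 0], [0.6, -0.0454, -0.019, 0, 0, 0, 0], [0.6, -0.0454, -0.019, 0, 0, 0, 0], [0.6, -0.0454, -0.019, 0, 0, 0, 0], [0.6, -0.0454, -0.019, 0, 0, 0, 0], [0.6, -0.0454, -0.019, 0, 0, 0, 0], [0.6, -0.0454, -0.019, 0.001, 0, 0, 0], [0.6, -0.0332, -0.0368, 0.0017, 0, 0, 1.3], [0.6, -0.034, -0.036, 0.0016, 0, 0, 1.2], [0.6, -0.0348, -0.0353, 0.0017, 0, 0, 1.3], [0.6, -0.0355, -0.0346, 0.0017, 0, 0, 1.3], [0.6, -0.0364, -0.0337, 0.0016, 0, 0, 1.2]],
])

```text
clock: 3.2
ee_pos: [584.1, 145.1, 222.2]
tool_rot: [0.248, 0.969, 0.0, 0.0]
ft_force: [0.1, 0.2, 0.8]
width: 51.1
```

Call:
send_rows([
  [[0.6, -0.037, -0.0329, 0.0017, 0, 0, 1.3], [0.6, -0.0111, -0.0456, 0.0033, 0, 0, 1.6], [0.6, -0.0124, -0.0452, 0.0034, 0, 0, 1.7], [0.6, -0.0137, -0.0448, 0.0033, 0, 0, 1.6], [0.6, -0.0149, -0.0445, 0.0033, 0, 0, 1.6], [0.6, -0.0162, -0.044, 0.0034, 0, 0, 1.7], [0.6, -0.0175, -0.0435, 0.0033, 0, 0, 1.6], [0.6, 0, 0, 0, 0, 0, 0], [0.6, 0, 0, 0, 0, 0, 0]],
])

```text
clock: 4.32
ee_pos: [521.4, -169.8, 200.5]
tool_rot: [0.34, 0.94, 0.0, 0.0]
ft_force: [-0.3, 0.4, -0.3]
width: 51.1
```

```bash
python3 - <<'E'
from h import *
import cv2
s=r.get_state();print(s["clock"],s["ee_pos"],s["tool_rot"],s["joint_positions"],s["width"])
m=r.camera_model("wrist");print(m)
im,dep=r.get_image("wrist");cv2.imwrite("pics/w1.png",im[:,:,::-1]);np.savez("w1.npz",im=im,dep=dep,T=m["T"])
E
```

```text
4.325 [ 521.41605355 -169.79225865  200.46139988] [3.40471968e-01 9.40254643e-01 2.04482438e-04 6.54030615e-05] [-5.00059892e-01  3.55255064e-02  1.91866379e+00  4.57310645e-04
  1.18733629e+00 -1.37618966e+00] 51.1470743675855
{'fx': 346.2457180773101, 'fy': 346.2457180773101, 'cx': 281.1019743618005, 'cy': 208.61586045440743, 'T': array([[ 6.40500334e-01,  7.26806681e-01,  2.48014861e-01,
         4.57664335e+02],
       [ 7.67957299e-01, -6.06579445e-01, -2.05676843e-01,
        -1.16392795e+02],
       [ 9.53412706e-04,  3.22200910e-01, -9.46670832e-01,
         3.43817813e+02],
       [ 0.00000000e+00,  0.00000000e+00,  0.00000000e+00,
         1.00000000e+00]])}
```

View pics/w1.png

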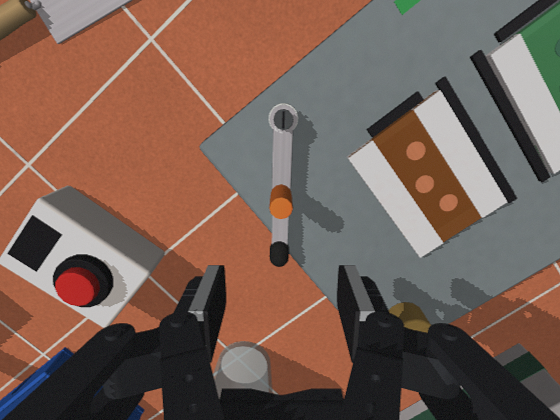

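The wrist view shows the right clip upright: pivot at (283,118), knob top at (281,208), tip at (279,254). The amber plate's outer edge runs from (349,158) to (426,257), and the button is at (75,287).

```bash
python3 - <<'E'
from h import *
d=np.load("w1.npz");im=d["im"].astype(int);dep=d["dep"];m=dict(r.camera_model("wrist"));m["T"]=d["T"]
for n,uv,z in(("pivot",(283,118),58),("knobtop",(281,208),98),("tip",(279,254),60),("c1",(349,158),48),("c2",(426,257),48),("in1",(437,90),48),("in2",(508,200),48),("btn",(75,288),72)):print(n,ray(m,uv,z).round(1))
v,u=np.nonzero(dep>0);P=depthpt(m,np.ones(dep.shape,bool),dep);C=im[v,u]
s=(u>260)&(u<300)&(v>180)&(v<225)&(P[:,2]>95);print("knob",P[s].mean(0),np.ptp(P[s],axis=0),s.sum())
s=(u>260)&(u<300)&(v>235)&(v<270)&(C.max(1)<70)&(P[:,2]>48);print("tip",P[s].mean(0),P[s].min(0),P[s].max(0))
s=(u>40)&(u<110)&(v>250)&(v<310)&(C[:,0]>120)&(C[:,1]<60)&(P[:,2]>69);print("btn",P[s].mean(0),P[s].min(0),P[s].max(0))
s=(u>265)&(u<300)&(v>100)&(v<135)&(P[:,2]>50);print("pivot",P[s].mean(0),P[s].min(0),P[s].max(0))
E
```

```text
pivot [ 474.7 -128.2   58. ]
knobtop [ 521.6 -169.5   98. ]
tip [ 564.2 -207.3   60. ]
c1 [ 537.3 -106.4   48. ]
c2 [ 660.4 -106.2   48. ]
in1 [538.1 -19.   48. ]
in2 [659.1 -19.4  48. ]
btn [ 468.1 -366.    72. ]
knob [ 520.93874811 -168.96498046   98.47227306] [17.17962171 17.09816419  5.51099141] 419
tip [ 563.08244596 -206.54506604   61.40285847] [ 553.26509719 -218.07418907   55.05197663] [ 575.2290677  -196.64896276   64.6311936 ]
btn [ 468.02493886 -366.42082458   72.58634961] [ 451.01511084 -385.36577538   69.11453959] [ 485.05657219 -349.80067375   74.84005104]
pivot [ 475.18404693 -128.50946973   60.65874365] [ 463.53314923 -142.53718865   50.56450393] [ 488.9171001  -116.48737716   66.82003492]
```

```bash
python3 - <<'E'
from plan import *
plan((521.0,-170,200.2,50.2),[(521.2,-169.4,120,48.4,3,.6),(521.2,-169.4,67,48.4,3,.6)])
E
```

```text
end [ 521.24 -169.41   67.  ] 48.4
[[[0.6, 0.0001, 0.0002, 0.0267, 0, 0, 0.6], [0.6, 0.0001, 0.0002, 0.0268, 0, 0, 0.6], [0.6, 0.0, 0.0002, 0.0267, 0, 0, 0.6], [0.6, 0.0, -0.0, 0.0177, 0, 0, -0.0], [0.6, 0.0, -0.0, 0.0176, 0, 0, -0.0], [0.6, 0.0, -0.0, 0.0177, 0, 0, -0.0]]]
```

Call:
send_rows([
  [[0.6, 0, 0.0005, 0.027, 0, 0, 0.6], [0.6, 0, 0, 0.027, 0, 0, 0.6], [0.6, 0, 0, 0.026, 0, 0, 0.6], [0.6, 0, 0, 0.018, 0, 0, 0], [0.6, 0, 0, 0.018, 0, 0, 0], [0.6, 0, 0, 0.017, 0, 0, 0], [0.6, 0, 0, 0, 0, 0, 0], [0.0, 0, 0, 0, 0, 0, 0], [0.0, 0, 0, 0, 0, 0, 0], [0.0, 0, 0, 0, 0, 0, 0], [0.0, 0, 0, 0, 0, 0, 0]],
], newtons=20)

```text
clock: 5.75
ee_pos: [522.4, -170.1, 68.4]
tool_rot: [0.355, 0.935, -0.0, 0.001]
ft_force: [-0.3, -0.7, 3.5]
width: 17.5
```

Call:
send_rows([
  [[0, 0.0002, 0.0052, 0, 0, 0, -4.85], [0, 0.0002, 0.0052, 0, 0, 0, -4.85], [0, 0.0002, 0.0053, 0, 0, 0, -4.85], [0, 0.0002, 0.0052, 0, 0, 0, -4.85], [0, 0.0002, 0.0053, 0, 0, 0, -4.85], [0, 0.0002, 0.0052, 0, 0, 0, -4.85], [0, 0.0002, 0.0053, 0, 0, 0, -4.85], [0, 0.0002, 0.0052, 0, 0, 0, -4.85], [0, 0.0003, 0.0052, 0, 0, 0, -4.85], [0, 0.0003, 0.0052, 0, 0, 0, -4.85]],
])

```text
clock: 7.0
ee_pos: [537.2, -121.5, 68.3]
tool_rot: [-0.061, 0.998, -0.0, 0.0]
ft_force: [-2.6, -2.0, 4.1]
width: 17.4
```

```bash
python3 - <<'E'
from h import *
import cv2
s=r.get_state();print(s["clock"],s["ee_pos"],s["tool_rot"],s["ft_force"],s["width"])
im,dep=r.get_image("wrist");cv2.imwrite("pics/w2.png",im[:,:,::-1]);np.savez("w2.npz",im=im,dep=dep,T=r.camera_model("wrist")["T"])
E
```

```text
7.0 [ 537.20519841 -121.46619828   68.34851506] [-6.14326172e-02  9.98111056e-01 -4.94181457e-04  3.29831823e-04] [-2.55281401 -1.99696095  4.13613858] 17.358979485059177
```

View pics/w2.png

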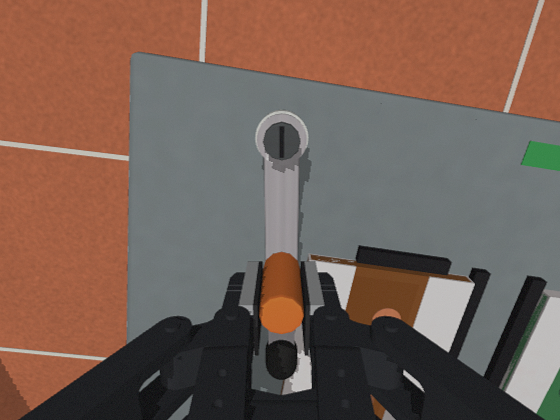

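The clip is upright in the view, with its tip at (281,358), just at the plate's outer edge as planned. I'll swing it the last 10°.

Call:
send_rows([
  [[0, 0.0002, 0.0036, 0, 0, 0, -3.4], [0, 0.0002, 0.0037, 0, 0, 0, -3.4], [0, 0.0002, 0.0037, 0, 0, 0, -3.4], [0, 0, 0, 0, 0, 0, 0], [0, 0, 0, 0, 0, 0, 0]],
])

```text
clock: 7.68
ee_pos: [534.8, -110.5, 68.4]
tool_rot: [-0.148, 0.989, -0.0, 0.001]
ft_force: [-1.8, 0.4, 5.8]
width: 17.2
```

```bash
python3 - <<'E'
from h import *
import cv2
s=r.get_state();print(s["clock"],s["ee_pos"],s["tool_rot"],s["ft_force"],s["width"])
im,dep=r.get_image("wrist");cv2.imwrite("pics/w3.png",im[:,:,::-1])
im,dep=r.get_image("scene");cv2.imwrite("pics/s3.png",cv2.resize(im[180:310,140:340],None,fx=4,fy=4)[:,:,::-1])
E
```

```text
7.675 [ 534.83692391 -110.51184727   68.36422654] [-1.47704002e-01  9.89031458e-01 -1.42672320e-05  5.50029436e-04] [-1.8101826   0.44289141  5.81607944] 17.225206176979405
```

View pics/w3.png

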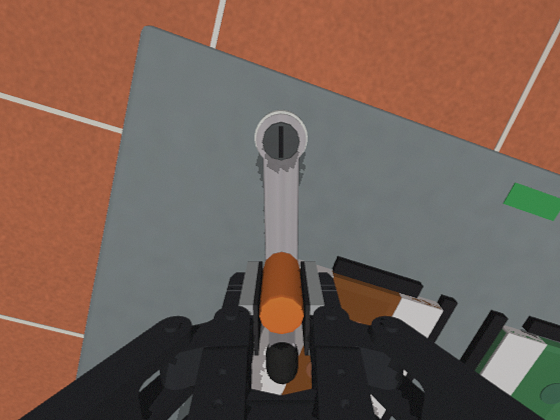

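View pics/s3.png

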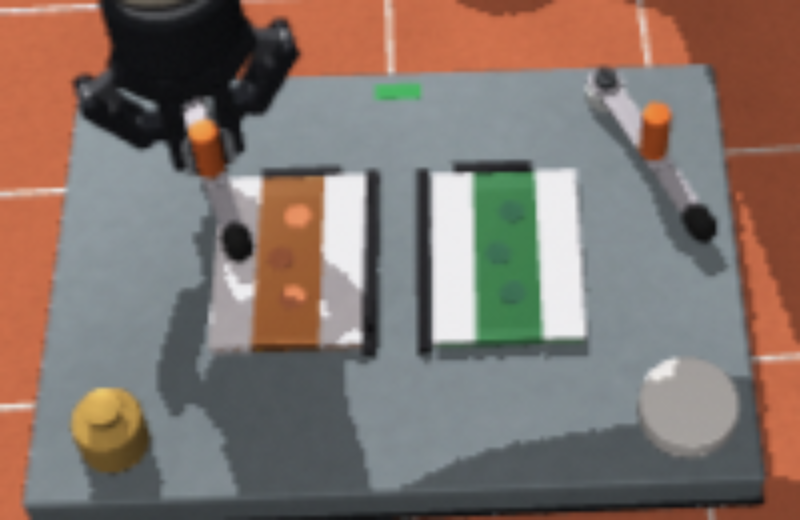

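The tip sits in the middle of the outer white band in both views. I'll release it, lift, and go to the button.

```bash
python3 - <<'E'
from plan import *
plan((534.8,-110.5,68.4,107),[(534.8,-110.5,130,107,3,.6),(468,-366.8,130,107,6,0),(468,-366.8,80,107,3,0)])
E
```

```text
end [ 468.02 -366.82   80.  ] 107.0
[[[0.6, 0.0, 0.0, -0.0205, 0, 0, -0.0], [0.6, 0.0, 0.0, -0.0206, 0, 0, -0.0], [0.6, 0.0, 0.0, -0.0205, 0, 0, -0.0], [0, 0.0231, -0.0376, 0.0, 0, 0, -0.0], [0, 0.0232, -0.0376, 0.0, 0, 0, -0.0], [0, 0.0231, -0.0376, 0.0, 0, 0, -0.0], [0, 0.0231, -0.0376, 0.0, 0, 0, -0.0], [0, 0.0232, -0.0376, 0.0, 0, 0, -0.0], [0, 0.0231, -0.0376, 0.0, 0, 0, -0.0], [0, 0.0, 0.0, 0.0167, 0, 0, -0.0], [0, 0.0, 0.0, 0.0166, 0, 0, -0.0], [0, 0.0, 0.0, 0.0167, 0, 0, -0.0]]]
```

Call:
send_rows([
  [[0.6, 0, 0, 0, 0, 0, 0], [0.6, 0, 0, 0, 0, 0, 0], [0.6, 0, 0, 0, 0, 0, 0], [0.6, 0, 0, -0.02, 0, 0, 0], [0.6, 0, 0, -0.02, 0, 0, 0], [0.6, 0, 0, -0.022, 0, 0, 0], [0.6, 0, 0, 0, 0, 0, 0]],
])

```text
clock: 8.65
ee_pos: [535.5, -111.0, 131.1]
tool_rot: [-0.149, 0.989, -0.001, 0.002]
ft_force: [-0.5, -0.6, -0.2]
width: 51.3
```

```bash
python3 - <<'E'
from h import *
import cv2
s=r.get_state();print(s["clock"],s["ee_pos"],s["tool_rot"],s["ft_force"],s["width"])
im,dep=r.get_image("wrist");cv2.imwrite("pics/w4.png",im[:,:,::-1]);m=r.camera_model("wrist");np.savez("w4.npz",im=im,dep=dep,T=m["T"])
E
```

```text
8.65 [ 535.51406716 -110.95248154  131.08033982] [-0.14866798  0.98888502 -0.00105788  0.00177031] [-0.5089262  -0.55966641 -0.16421206] 51.267736551415126
```

View pics/w4.png

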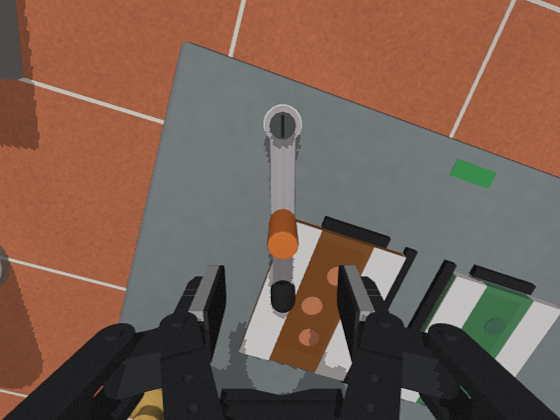

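```bash
python3 - <<'E'
from h import *
d=np.load("w4.npz");im=d["im"].astype(int);dep=d["dep"];m=dict(r.camera_model("wrist"));m["T"]=d["T"]
for n,uv,z in(("pivot",(283,122),58),("knobtop",(284,244),98),("tip",(283,296),60),("c1",(295,221),48),("c2",(243,353),48),("in1",(407,262),48),("b1",(320,230),48),("b2",(272,362),48)):print(n,ray(m,uv,z).round(1))
v,u=np.nonzero(dep>0);P=depthpt(m,np.ones(dep.shape,bool),dep);C=im[v,u]
s=(u>260)&(u<305)&(v>275)&(v<320)&(C.max(1)<60)&(P[:,2]>51);print("tip",P[s].mean(0),P[s].min(0),P[s].max(0))
E
```

```text
pivot [ 472.2 -128.3   58. ]
knobtop [ 531.6 -109.5   98. ]
tip [587.2 -92.8  60. ]
c1 [ 534.5 -100.2   48. ]
c2 [ 654.5 -105.4   48. ]
in1 [540.9 -13.   48. ]
b1 [535.8 -81.4  48. ]
b2 [656.2 -80.7  48. ]
tip [585.5163132  -93.64754857  62.62471097] [ 575.1494275  -102.62826359   55.91709348] [599.21122591 -83.58820543  66.64228558]
```

The tip's middle is about 12 mm outside the specimen boundary, so roughly 32 mm from mid-plate and inside the allowed band. Next is the button.

```bash
python3 - <<'E'
from plan import *
plan((535.5,-111,131,107.1),[(468,-366.8,131,107.1,6,0),(468,-366.8,81,107.1,3,0)])
E
```

```text
end [ 468.02 -366.75   81.  ] 107.1
[[[0, 0.0233, -0.0374, 0.0, 0, 0, -0.0], [0, 0.0233, -0.0375, 0.0, 0, 0, -0.0], [0, 0.0233, -0.0374, 0.0, 0, 0, -0.0], [0, 0.0233, -0.0375, 0.0, 0, 0, -0.0], [0, 0.0232, -0.0374, 0.0, 0, 0, -0.0], [0, 0.0233, -0.0374, 0.0, 0, 0, -0.0], [0, 0.0, -0.0, 0.0167, 0, 0, -0.0], [0, 0.0, -0.0, 0.0166, 0, 0, -0.0], [0, 0.0, -0.0, 0.0167, 0, 0, -0.0]]]
```

Call:
send_rows([
  [[0, 0.023, -0.0378, 0, 0, 0, 0], [0, 0.023, -0.0378, 0, 0, 0, 0], [0, 0.023, -0.0378, 0, 0, 0, 0], [0, 0.023, -0.0378, 0, 0, 0, 0], [0, 0.023, -0.0378, 0, 0, 0, 0], [0, 0.023, -0.0378, 0, 0, 0, 0], [0, 0, 0, 0.017, 0, 0, 0], [0, 0, 0, 0.017, 0, 0, 0], [0, 0, 0, 0.016, 0, 0, 0], [0, 0, 0, 0, 0, 0, 0]],
])

```text
clock: 9.95
ee_pos: [468.2, -365.4, 76.5]
tool_rot: [-0.149, 0.989, 0.002, -0.001]
ft_force: [0.0, -0.1, 0.4]
width: -0.2
```

Call:
send_rows([
  [[0, 0, 0, 0.003, 0, 0, 0], [0, 0, 0, 0.003, 0, 0, 0], [0, 0, 0, 0.003, 0, 0, 0], [0, 0, 0, 0, 0, 0, 0]],
])

```text
clock: 10.45
ee_pos: [469.5, -368.0, 70.9]
tool_rot: [-0.149, 0.989, -0.0, 0.0]
ft_force: [0.4, 0.9, 1.7]
width: 0.1
```

Call:
send_rows([
  [[0, 0, 0, 0.002, 0, 0, 0], [0, 0, 0, 0.002, 0, 0, 0], [0, 0, 0, 0, 0, 0, 0]],
])

```text
clock: 10.82
ee_pos: [469.5, -368.1, 66.8]
tool_rot: [-0.149, 0.989, -0.0, 0.0]
ft_force: [0.4, 1.1, 4.6]
width: -0.3
```

Call:
send_rows([
  [[0, 0, 0, 0.001, 0, 0, 0], [0, 0, 0, 0.001, 0, 0, 0], [0, 0, 0, 0, 0, 0, 0]],
])

```text
clock: 11.2
ee_pos: [469.6, -368.1, 66.0]
tool_rot: [-0.149, 0.989, -0.0, 0.0]
ft_force: [0.2, 3.3, 10.5]
width: -0.3
```

Call:
send_rows([
  [[0, 0, 0, 0.001, 0, 0, 0], [0, 0, 0, 0, 0, 0, 0], [0, 0, 0, 0, 0, 0, 0]],
])

```text
clock: 11.58
ee_pos: [469.6, -368.2, 65.9]
tool_rot: [-0.149, 0.989, -0.0, 0.0]
ft_force: [-2.5, 4.5, 14.0]
width: -0.1
```

```bash
python3 - <<'E'
from h import *
import cv2
s=r.get_state();print(s["clock"],s["ee_pos"],s["ft_force"])
im,dep=r.get_image("scene");cv2.imwrite("pics/s5.png",cv2.resize(im[160:310,40:340],None,fx=2.6,fy=2.6)[:,:,::-1])
E
```

```text
11.575 [ 469.5804918  -368.16974934   65.92470616] [-2.48598632  4.52180706 14.00615845]
```

View pics/s5.png

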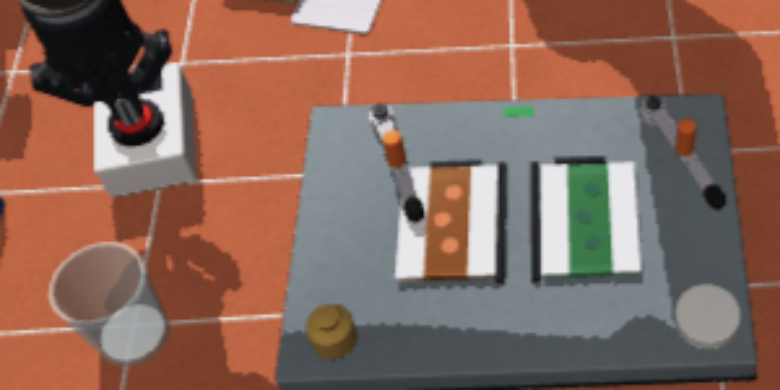

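The button is bottomed out: force rose from 5 to 14 N with under 1 mm of extra travel. The tip is still on the band. I'll go back to the knob.

Call:
send_rows([
  [[0, 0, 0, -0.02, 0, 0, 0], [0, 0, 0, -0.023, 0, 0, 0], [0, 0, 0, -0.023, 0, 0, 0], [0.6, -0.023, 0.0378, 0, 0, 0, 0], [0.6, -0.023, 0.0378, 0, 0, 0, 0], [0.6, -0.023, 0.0378, 0, 0, 0, 0], [0.6, -0.023, 0.0378, 0, 0, 0, 0], [0.6, -0.023, 0.0378, 0, 0, 0, 0], [0.6, -0.023, 0.0378, 0, 0, 0, 0], [0.6, 0, 0, 0, 0, 0, 0], [0.6, 0, 0, 0, 0, 0, 0]],
])

```text
clock: 13.0
ee_pos: [533.9, -110.8, 129.0]
tool_rot: [-0.149, 0.989, -0.0, -0.0]
ft_force: [-0.3, 0.2, 0.7]
width: 51.3
```

```bash
python3 - <<'E'
from h import *
import cv2
s=r.get_state();print(s["clock"],s["ee_pos"],s["ft_force"])
im,dep=r.get_image("wrist");cv2.imwrite("pics/w6.png",im[:,:,::-1])
E
```

```text
13.0 [ 533.86417893 -110.79020686  129.02816661] [-0.27960714  0.23944704  0.72676099]
```

View pics/w6.png

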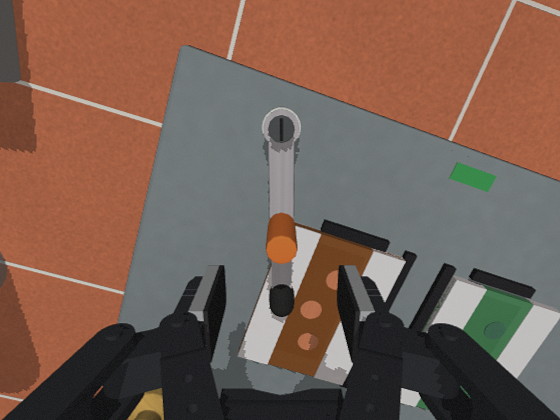

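The knob is centred between the fingers, with its top at (282,248). I'll lower, grip and swing back.

Call:
send_rows([
  [[0.6, 0, 0, 0.02, 0, 0, 0], [0.6, 0, 0, 0.02, 0, 0, 0], [0.6, 0, 0, 0.02, 0, 0, 0], [0.6, 0, 0, 0, 0, 0, 0], [0, 0, 0, 0, 0, 0, 0], [0, 0, 0, 0, 0, 0, 0], [0, 0, 0, 0, 0, 0, 0], [0, 0, 0, 0, 0, 0, 0]],
], newtons=20)

```text
clock: 14.05
ee_pos: [535.0, -111.0, 70.5]
tool_rot: [-0.149, 0.989, -0.001, 0.001]
ft_force: [-1.0, -1.3, 4.2]
width: 17.3
```

Call:
send_rows([
  [[0, 0.0002, -0.0054, 0, 0, 0, 5], [0, 0.0002, -0.0054, 0, 0, 0, 5], [0, 0.0002, -0.0054, 0, 0, 0, 5], [0, 0.0003, -0.0054, 0, 0, 0, 5], [0, 0.0002, -0.0054, 0, 0, 0, 5], [0, 0.0002, -0.0054, 0, 0, 0, 5], [0, 0.0003, -0.0054, 0, 0, 0, 5], [0, 0.0002, -0.0054, 0, 0, 0, 5], [0, 0.0003, -0.0054, 0, 0, 0, 5], [0, 0.0002, -0.0054, 0, 0, 0, 5], [0, 0.0002, -0.0054, 0, 0, 0, 5], [0, 0, 0, 0, 0, 0, 0]],
])

```text
clock: 15.55
ee_pos: [524.6, -167.5, 70.5]
tool_rot: [0.324, 0.946, -0.001, 0.001]
ft_force: [-1.6, -1.6, 6.6]
width: 17.4
```

Call:
send_rows([
  [[0, 0, 0, 0, 0, 0, 0], [0.6, 0, 0, 0, 0, 0, 0], [0.6, 0, 0, 0, 0, 0, 0], [0.6, 0, 0, 0, 0, 0, 0], [0.6, 0, 0, -0.03, 0, 0, 0], [0.6, 0, 0, -0.04, 0, 0, 0], [0.6, 0, 0, -0.05, 0, 0, 0], [0.6, 0, 0, 0, 0, 0, 0], [0.6, 0, 0, 0, 0, 0, 0]],
])

```text
clock: 16.68
ee_pos: [523.7, -166.4, 188.7]
tool_rot: [0.325, 0.946, 0.0, -0.0]
ft_force: [-0.2, -0.3, -0.9]
width: 51.1
```

```bash
python3 - <<'E'
from h import *
import cv2
s=r.get_state();print(s["clock"],s["ee_pos"],s["ft_force"],s["width"])
im,dep=r.get_image("wrist");cv2.imwrite("pics/w7.png",im[:,:,::-1])
im,dep=r.get_image("scene");cv2.imwrite("pics/s7.png",cv2.resize(im[160:310,40:340],None,fx=2.6,fy=2.6)[:,:,::-1])
m=r.camera_model("scene")
P=depthpt(m,np.ones(dep.shape,bool),dep)
for q in ("amber_plate_mid","green_plate_mid","weight","dish","beaker","spatula","record_top"):
    o=r.outline_of("scene",q)[0];p=depthpt(m,o["mask"],dep);print(q,np.median(p,0).round(),np.percentile(p,2,axis=0).round(),np.percentile(p,98,axis=0).round())
E
```

```text
16.675 [ 523.65755937 -166.43691619  188.74461821] [-0.18998305 -0.29719942 -0.87499613] 51.086214464545094
amber_plate_mid [602. -65.  49.] [ 539. -109.   43.] [656. -21.  52.]
green_plate_mid [607.  66.  48.] [545.  23.  43.] [662. 110.  52.]
weight [ 717. -160.   71.] [ 695. -181.   42.] [ 728. -145.   89.]
dish [718. 164.  56.] [689. 138.  43.] [741. 189.  59.]
beaker [ 669. -358.   66.] [ 635. -391.    6.] [ 708. -318.  102.]
spatula [546. 163.  60.] [482. 133.  54.] [601. 189.  99.]
record_top [ 473. -369.   72.] [ 453. -385.   64.] [ 486. -353.   76.]
```

View pics/w7.png

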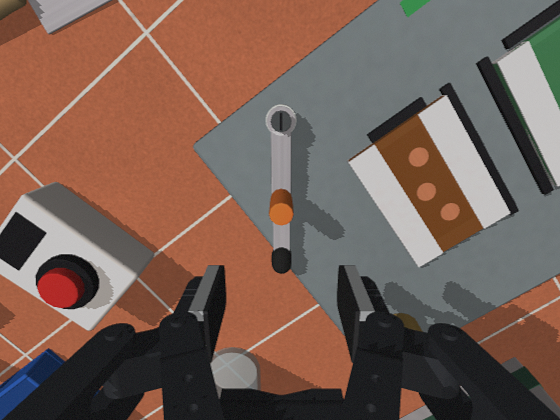

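View pics/s7.png

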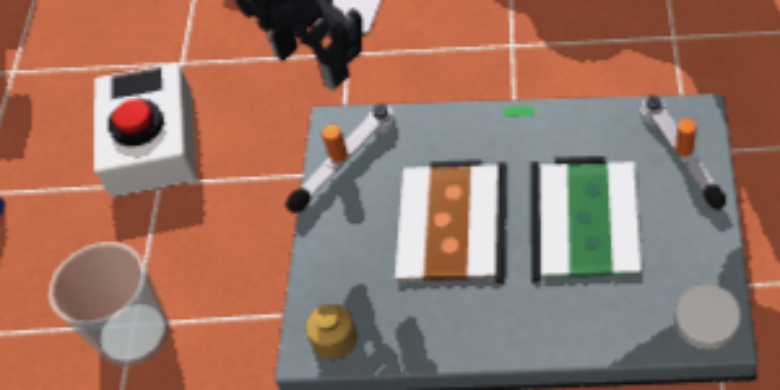

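The clip is parked again, the button is up at z 72, and both plates and the bystanders are where they were.

```bash
python3 -c "
from cell import r
print(r.job_done())"
```

```text
the job is handed in; nothing more can be done
None
```

I finished the sequence and handed the job in after about 17 s of robot time; the hand-in reports no verdict.

**What I did**
- **Clamping:** The amber plate was in the right bay. I gripped the right clip's knob and swung it about 58° inwards, then let go. The rubber tip measured about 32 mm from the plate's middle line, inside the 20 to 42 mm allowed on the white band.
- **Record button:** I pressed it with closed fingers until it bottomed out. The fingers stopped at 66 mm, about 6 mm below the button's resting top, and the force rose from about 5 to 14 N. A picture taken at full press showed the tip still on the band.
- **Swinging clear:** I gripped the knob again, swung the clip back 55° to about 3° short of where it was parked, released it and lifted away.

**Last checks**
- **Button and clip:** The button is up again at 72 mm. By calculation the right tip is about 140 mm from the amber plate's centre. The left clip was never touched.
- **Plates:** Both plates are within about 1 to 2 mm of where they started.
- **Bystanders:** The dish, weight and beaker are unmoved within about 2 mm. I did not re-measure the bottle or the jar, but the arm only passed over that area at height on the way in.

**Disagreements**
- **Cameras:** The cameras differed by 2 to 5 mm on several points, so I used the close wrist-camera views for positioning.
- **Spatula:** In the last check the network mistook the left clip for the spatula, so its position is not confirmed by measurement. The arm never went near it.

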